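# Slide a circuit board home in its jig and swing the hold-down arm over it

### The job

Get the circuit board ready for soldering, only by pushing with a finger: first push the board along its channel until it is fully home against the steel end stop. Then push the jig's swing arm round until it lies straight across the board with its tip over the rest post on the opposite rail, and leave it there. Do not lift or tip the board, and leave the meter, jar, spool and screwdriver where they are.

Things in the scene. Friction and masses are not known exactly. Their poses are not given: they have to be found in the camera images.
- jig: Fixed jig, aluminium plate 250 x 150 x 8 mm; origin at the centre of its underside on the bench, x along the channel to the end stop, y to the left, z up. Black guide rails along x at y = +57 and -57 mm (20 mm wide, tops 16 mm above the bench), channel 94 mm wide between. Steel end stop across the +x end: face at x = +105 mm, top 24 mm above the bench.
- board: Loose dark circuit board 120 (x) by 90 by 4 mm, about 0.25 kg, flat on the jig's plate between the rails (2 mm play each side), axes along the jig's; origin at the centre of its underside, 8 mm above the bench; no part is over 22 mm above the bench. Starts 35 to 65 mm short of the stop, slides with friction (1 to 3 N). Fully home its origin is at x = +45 mm in the jig's frame.
- board_near_edge (a point): Middle of the board's near (-x) edge, on top of the grey terminal block (12 by 70 mm, 8 mm high) that stands flush with that edge: a push face 70 mm wide, from 8 to 20 mm above the bench. The point is 20 mm above the bench; axes as the board's.
- clamp (a joint): Angle of the steel swing arm about its upright pivot on the left (+y) rail. 0 = straight across the board, tip over the rest post. Grows clockwise seen from above: in the jig's frame the arm points along (-sin q, -cos q); at 1.57 it lies along the left rail, beyond that outward. Starts at 1.55 to 2.4; range -0.7 to 2.9, no stop at 0; light friction (0.05 N m), stays where it is left.
- clamp_pivot (a point): Point on the arm's pivot axis at the height of the arm's top, 42 mm above the bench, at x = +50, y = +57 mm in the jig's frame; axes as the jig's. A screw head 12 mm across stands 5 mm above it.
- clamp_tip (a point): Point on the top of the swing arm near its free end, 116 mm from the pivot axis. The arm is a straight steel bar 14 mm wide and 16 mm high (26 to 42 mm above the bench), reaching 124 mm from the pivot axis; it passes clear above the board, the rails and the rest post. A rubber pad hangs 4.5 mm below it halfway along.
- rest_post (a point): Centre of the top of the rest post, a steel pin 16 mm across standing on the right (-y) rail, top 24 mm above the bench, at x = +50, y = -57 mm in the jig's frame.
- meter: Bystander: grey hand multimeter lying on its back, 150 by 78 by 46 mm high, origin at the centre of its underside, x along its length.
- jar: Bystander: small closed jar, 40 mm across and 50 mm high, origin at the centre of its underside.
- spool: Bystander: small grey spool standing on its flange, 54 mm across and 38 mm high, origin at the centre of its underside.
- screwdriver: Bystander: screwdriver lying on the bench, 170 mm long along its x, under 35 mm high.
Mind the look-alikes: they are no part of the job. What is shaped like the board but blue or orange is not meant.

How it is judged:
By the outcome, as a careful person would: the job done as asked, in the order asked, and still so for the second after the job is handed in, with the robot touching nothing.
It also fails if it takes over 48 s, if anything falls off the work surface, if the arm or the gripper's body presses on something with over 40 N, if the wrist force passes 120 N, or if a joint passes its speed limit or range.

### The arm

A 6-joint arm with a two-finger parallel gripper is mounted at the origin on the work surface. World frame = base frame: x ahead of the robot, y to its left, z up, the work surface at z = 0. Lengths are in m, angles in rad, forces in N, time in s.
With the tool pointing down it reaches from about 0.25 to 0.775 m from the base axis. Payload 4 kg.
Tool frame: the origin (TCP) lies at the very end of the fingers, on their centre line; the grasp point (between the pads) lies 19 mm behind it; y points along the fingers, x is the direction in which the jaws open and shut, and the axes are right-handed (so a half turn about y gives the same grasp; the last joint's range is limited). The gripper opens to 94 mm and grips with 3 to 60 N. Pads are 16 mm wide; open, the fingers measure 119 mm over their backs; the gripper's body (75 mm by 177 mm) begins 78 mm behind the grasp point.
Start: joints at [1, 0.087, 1.371, -0, 1.684, -0.103], TCP at [0.248, 0.491, 0.206] pointing down, gripper open.
Joint ranges: [-3.1, 3.1], [-0.76, 2.03], [0.27, 2.55], [-1.08, 4.22], [0.17, 2.65], [-2.57, 2.57]. Speed limits (rad/s): [2.79, 2.79, 3.14, 3.14, 3.14, 3.14].

### API

Orientations are given as [roll, pitch, yaw] about the fixed x, y, z axes, in that order (R = Rz(yaw) Ry(pitch) Rx(roll)).
In Python, from bench import robot gives the robot as it stands.
- The arm moves only by the shell command python3 -m handwheel 'ROWS' [OPENING]. ROWS is JSON, a list of rows, each an object with "delta_pos": the shift along the tool's x, y, z in mm, a list of three; "yaw": the turn about the tool's y in rad. A call has 1 to 12 rows; each row is the pose to reach, as a shift and turn from the pose commanded when the call began, along the tool's axes at that moment; what a row does not reach only later rows make up. A row lasts 1/10 s, in which the tool goes at most 50 mm and 8.59 degrees, less where a joint would pass 70% of its speed; a pose out of reach is approached as far as the arm can. A call with a gripper value outside its range is refused whole. OPENING is the closure in counts, from 0 (fully open) to 255 (shut), set as the call begins (- or left out, the last holds). The fingers move at their own pace and stop on an object; the grip force is fixed at half the most. Time passes only in rows, so rows that repeat a pose let the fingers close. It gives the time, the measured TCP pose, the force and the opening at its end, in the units of the state.
- robot.get_obs(): the state, without advancing time (a new reading comes with each control period).
- robot.snapshot(name): name is "side" or "top"; returns a dict with "image" (480x640x3 uint8, red, green, blue), "fx", "fy", "cx", "cy" (pixels), "rvec" (rotation vector, rad) and "tvec" (3), from world to camera coordinates, as OpenCV has them. Camera axes: x right, y down, z forward; pixel columns grow to the right and rows downward; lengths in m; the calibration is good to about 2 mm. A picture is of the moment at which its call begins. There is no depth.
- robot.close_job(): hands the job in, once; it reports no verdict.
The state is a dict: "time": time; "joint_positions": joint angles; "qvel": joint speeds; "joint_torque": joint torques, N m; "tool_pos": TCP position; "ee_rot": TCP orientation; "wrist_force": force on the tool from outside, world axes, zero at the start; "wrist_torque": the same for the moment, N m; "width": finger opening in m.
Only numpy, scipy, OpenCV 4.12 (cv2) and the standard library are available. Lean on these libraries where they do the work, as an engineer would, in place of code of your own. Each camera call takes 0.05 s, during which the arm holds its last target.

## Working session

There is one attempt and no reset: what is moved stays moved. The work goes in short steps, Python scripts to look and compute and a shell command to move; the robot and the scene stay as the last step left them, time stands still between calls to the robot, and variables do not carry over. Pictures are saved under pics/ and viewed, and the job is handed in when it is done.

```bash
mkdir -p pics
python3 - <<'E'
from bench import robot
import cv2
o=robot.get_obs();print({k:o[k] for k in("time","tool_pos","ee_rot","width","wrist_force")})
for n in("top","side"):
    s=robot.snapshot(n);cv2.imwrite(f"pics/{n}0.png",s["image"][:,:,::-1]);print(n,s["fx"],s["fy"],s["cx"],s["cy"],s["rvec"],s["tvec"])
E
```

```text
{'time': 0.0, 'tool_pos': array([0.24770504, 0.49045106, 0.20431944]), 'ee_rot': array([-1.57054684,  0.00217632,  1.10299061]), 'width': 0.09430715942201029, 'wrist_force': array([ 0.23711331, -0.04968658,  0.74752873])}
top 472.8483040244772 472.8483040244772 321.4291402636232 244.39045622465306 [ 2.1652444  -2.1873323   0.10753471] [0.00290093 0.57466849 0.85719194]
side 489.23293597075417 489.23293597075417 324.8724538422012 234.52322242367146 [ 2.36575246 -0.49448819  0.19241714] [-0.51014384  0.22965958  0.83589178]
```

View pics/top0.png

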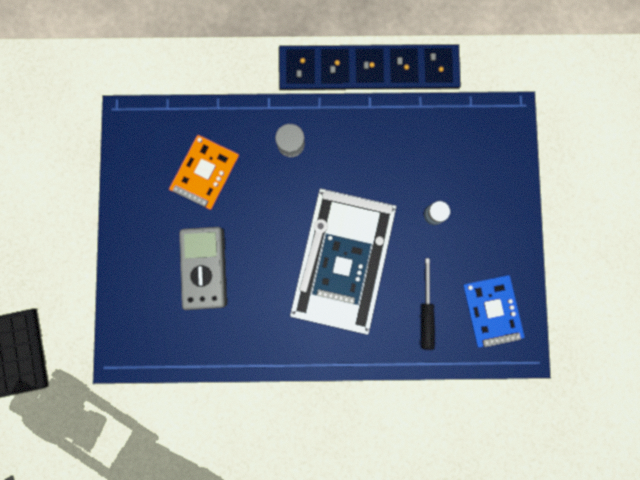

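View pics/side0.png

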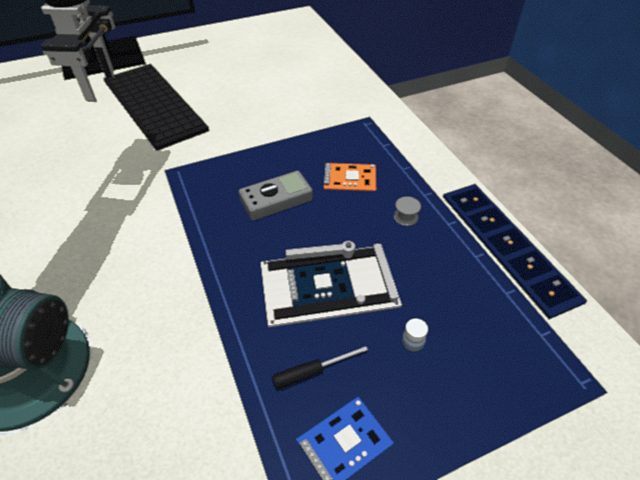

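The top view shows the jig's end stop at about (357,198), the pivot at (321,226), the arm tip at about (305,290) and the board at (342,266). I'll zoom in to get the corners.

Run:
```python
import cv2
a=cv2.imread("pics/top0.png")[180:345,270:420];cv2.imwrite("pics/topz.png",cv2.resize(a,None,fx=3.6,fy=3.6,interpolation=cv2.INTER_CUBIC))
a=cv2.imread("pics/side0.png")[230:335,250:410];cv2.imwrite("pics/sidez.png",cv2.resize(a,None,fx=5,fy=5,interpolation=cv2.INTER_CUBIC))
```

```text
(no output)
```

View pics/topz.png

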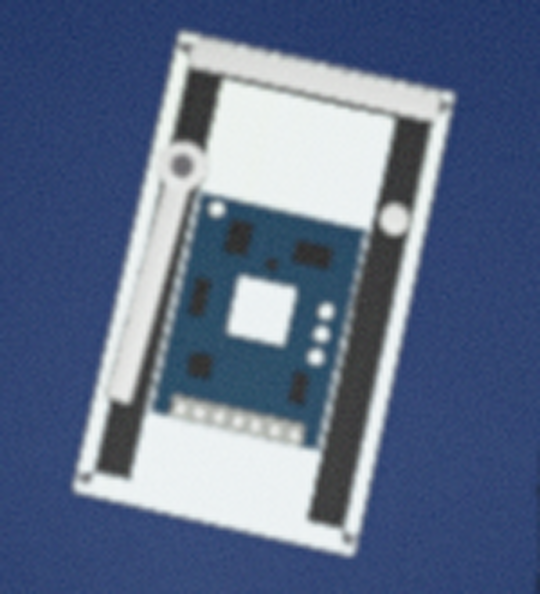

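View pics/sidez.png

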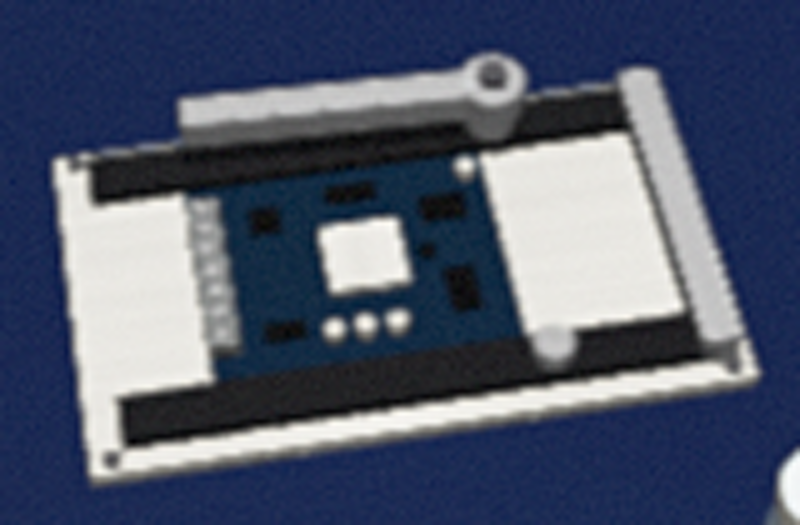

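```bash
cat > h.py <<'E'
import numpy as np,cv2
from scipy.optimize import least_squares
C={"top":(472.848,321.429,244.390,[2.1652444,-2.1873323,0.10753471],[0.00290093,0.57466849,0.85719194]),
"side":(489.233,324.872,234.523,[2.36575246,-0.49448819,0.19241714],[-0.51014384,0.22965958,0.83589178])}
def proj(n,P):
    f,cx,cy,r,t=C[n];return cv2.projectPoints(np.float64(P).reshape(-1,1,3),np.float64(r),np.float64(t),np.float64([[f,0,cx],[0,f,cy],[0,0,1]]),None)[0].reshape(-1,2)
def ray(n,uv,z):
    f,cx,cy,r,t=C[n];R=cv2.Rodrigues(np.float64(r))[0];o=-R.T@np.float64(t)
    d=R.T@np.array([(uv[0]-cx)/f,(uv[1]-cy)/f,1]);return o+d*(z-o[2])/d[2]
def j2w(p,P):
    P=np.atleast_2d(P);c,s=np.cos(p[2]),np.sin(p[2]);return np.c_[p[0]+c*P[:,0]-s*P[:,1],p[1]+s*P[:,0]+c*P[:,1],P[:,2]]
def w2j(p,w):
    c,s=np.cos(p[2]),np.sin(p[2]);d=np.asarray(w)[:2]-p[:2];return np.array([c*d[0]+s*d[1],-s*d[0]+c*d[1]])
tz=lambda u,v:(270+(u+.5)/3.6-.5,180+(v+.5)/3.6-.5)
sz=lambda u,v:(250+(u+.5)/5-.5,230+(v+.5)/5-.5)
E
python3 - <<'E'
from h import *
a=.125;b=.075
T=[(a,b,.008),(a,-b,.008),(-a,-b,.008),(-a,b,.008),(.05,-.057,.024),(.05,.057,.047)]
tu=np.array([tz(*x) for x in[(181,30),(455,93),(353,554),(74,490),(394,219),(182,165)]])
S=[(-a,b,.008),(-a,-b,.008),(a,-b,.008),(.05,-.057,.024),(.05,.057,.047)]
su=np.array([sz(*x) for x in[(53,158),(90,474),(760,373),(555,340),(492,73)]])
f=lambda p,w:np.r_[(proj("top",j2w(p,T))-tu).ravel()*w[0],(proj("side",j2w(p,S))-su).ravel()*w[1]]
for w in((1,1),(1,0),(0,1)):
    r=least_squares(f,[.45,0,-.2],args=(w,));print(r.x,np.abs(r.fun).max());
    if w==(1,1): p=r.x;print(r.fun.round(1))
np.save("jig.npy",p)
# arm tip & board edge
print("board top-edge far corners j",w2j(p,ray("top",tz(203,195),.012)),w2j(p,ray("top",tz(370,229),.012)))
print("block near corners",w2j(p,ray("top",tz(172,415),.020)),w2j(p,ray("top",tz(302,443),.020)))
e=[w2j(p,ray("top",tz(*x),.042)) for x in((108,399),(131,404))];print("arm end",e)
m=(e[0]+e[1])/2-[.05,.057];print("q",np.arctan2(-m[0],-m[1]),np.hypot(*m))
e=[w2j(p,ray("side",sz(*x),.042)) for x in((179,98),(183,115))];print("arm end side",e)
# screen for obstacles
for n,uv,z in(("jar",(439,211),.05),("spool",(290,136),.038),("sd tip",(427,260),.01),("sd end",(427,348),.02),("meterTR",(223,228),.046),("meterBR",(226,307),.046)):
    w=ray("top",uv,z);print(n,w.round(3),w2j(p,w).round(3))
for q in("pivot",(.05,.057,.04)),("near",(-.055,0,.02)):print(q[0],j2w(p,q[1]))
E
```

```text
[ 0.54563642 -0.04431839 -0.23676847] 0.7017369776431224
[-0.3  0.6 -0.5  0.4 -0.1  0.5 -0.4  0.2  0.1  0.2 -0.1  0.   0.7  0.
  0.7  0.4  0.   0.5  0.3  0.1  0.6 -0.4]
[ 0.54622701 -0.04474527 -0.23661577] 0.3051661518921378
[ 0.54494419 -0.04372536 -0.23553308] 0.541689645605544
board top-edge far corners j [0.04158373 0.04328816] [ 0.04381826 -0.04674667]
block near corners [-0.07478114  0.03319767] [-0.0737249  -0.03560867]
arm end [array([-0.07390345,  0.06653582]), array([-0.07374365,  0.05463318])]
q 1.5997367056988998 0.12387542221867749
arm end side [array([-0.07415353,  0.06897047]), array([-0.07367638,  0.06004556])]
jar [ 0.632 -0.219  0.05 ] [ 0.125 -0.15 ]
spool [0.779 0.054 0.038] [0.204 0.151]
sd tip [ 0.544 -0.203  0.01 ] [ 0.036 -0.155]
sd end [ 0.381 -0.196  0.02 ] [-0.124 -0.186]
meterTR [0.605 0.177 0.046] [0.006 0.229]
meterBR [0.461 0.171 0.046] [-0.133  0.189]
pivot [[ 0.60761153 -0.00063676  0.04      ]]
near [[ 0.49217086 -0.03141746  0.02      ]]
```

```bash
cat >> h.py <<'E'
from scipy.spatial.transform import Rotation as Ro
def delta(jx,jy,z,tilt=False):
    from bench import robot
    o=robot.get_obs();p=np.load("jig.npy");R=Ro.from_euler("xyz",o["ee_rot"]).as_matrix()
    w=j2w(p,[jx,jy,z])[0]
    d=R.T@(w-o["tool_pos"])*1000
    print("d mm",d.round(1),"yawturn",round(-((p[2]+np.pi/2)-o["ee_rot"][2]),3),"t",o["time"],"j",(w2j(p,o["tool_pos"])*1000).round(1),"z",(o["tool_pos"][2]*1000).round(1),"rot",o["ee_rot"].round(3),"F",o["wrist_force"].round(1),"w",round(o["width"],3))
E
python3 -c "
from h import *
delta(-.105,0,.1)"
```

```text
d mm [-366.9  105.1 -404.8] yawturn -0.231 t 0.1 j [-415.  450.] z 204.4 rot [-1.571  0.002  1.103] F [-1.2 -0.  -0.9] w 0.094
```

```bash
python3 -m handwheel '[{"delta_pos":[-20,0,-22],"yaw":0},{"delta_pos":[-50,0,-55],"yaw":-0.05},{"delta_pos":[-85,5,-95],"yaw":-0.1},{"delta_pos":[-120,15,-135],"yaw":-0.15},{"delta_pos":[-155,25,-172],"yaw":-0.2},{"delta_pos":[-190,35,-210],"yaw":-0.231},{"delta_pos":[-225,45,-248],"yaw":-0.231},{"delta_pos":[-260,55,-287],"yaw":-0.231},{"delta_pos":[-295,65,-325],"yaw":-0.231},{"delta_pos":[-330,80,-364],"yaw":-0.231},{"delta_pos":[-355,95,-391],"yaw":-0.231},{"delta_pos":[-367,105,-405],"yaw":-0.231}]' 255; python3 -m handwheel '[{"delta_pos":[0,0,0],"yaw":0},{"delta_pos":[0,0,0],"yaw":0},{"delta_pos":[0,0,0],"yaw":0}]'; python3 -c "
from h import *
delta(-.105,0,.014)"
```

```text
time: 1.3
tool_pos: [0.4442, -0.0221, 0.0996]
ee_rot: [-1.571, 0.0, 1.332]
wrist_force: [0.3, 0.8, -0.9]
width: 0.0019
time: 1.6
tool_pos: [0.4439, -0.0184, 0.1008]
ee_rot: [-1.571, -0.001, 1.335]
wrist_force: [0.1, 0.2, 0.1]
width: 0.0003
d mm [-1.3 86.8  0.1] yawturn 0.001 t 1.6 j [-105.     1.3] z 100.8 rot [-1.571e+00 -1.000e-03  1.335e+00] F [0.1 0.2 0.1] w 0.0
```

```bash
python3 -m handwheel '[{"delta_pos":[-1,25,0],"yaw":0},{"delta_pos":[-1,50,0],"yaw":0},{"delta_pos":[-1,70,0],"yaw":0},{"delta_pos":[-1,80,0],"yaw":0},{"delta_pos":[-1,86,0],"yaw":0},{"delta_pos":[-1,86,0],"yaw":0},{"delta_pos":[-1,86,0],"yaw":0}]'
python3 - <<'E'
from h import *
from bench import robot
delta(-.023,0,.014)
s=robot.snapshot("side")["image"][200:360,220:420,::-1];cv2.imwrite("pics/s1.png",cv2.resize(s,None,fx=4,fy=3.7*4/3.7,interpolation=2)[:600])
E
```

```text
time: 2.3
tool_pos: [0.4447, -0.0201, 0.0156]
ee_rot: [-1.573, -0.0, 1.335]
wrist_force: [0.6, 0.1, -0.5]
width: 0.0006
d mm [  0.1   1.7 -80.8] yawturn 0.001 t 2.3 j [-1.038e+02 -1.000e-01] z 15.6 rot [-1.573 -0.     1.335] F [ 0.6  0.1 -0.5] w 0.001
```

View pics/s1.png

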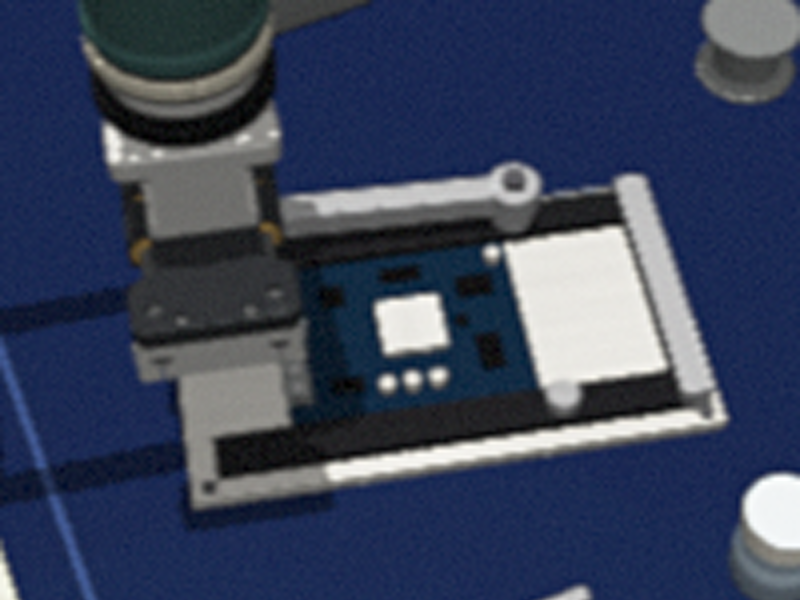

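The gripper stands behind the terminal block (about (300,370) in the crop), clear of the swing arm. Next I push along the channel.

```bash
python3 -m handwheel '[{"delta_pos":[0,2,-6],"yaw":0},{"delta_pos":[0,2,-12],"yaw":0},{"delta_pos":[0,2,-17],"yaw":0},{"delta_pos":[0,2,-21],"yaw":0},{"delta_pos":[0,2,-26],"yaw":0},{"delta_pos":[0,2,-32],"yaw":0},{"delta_pos":[0,2,-38],"yaw":0},{"delta_pos":[0,2,-44],"yaw":0},{"delta_pos":[0,2,-50],"yaw":0},{"delta_pos":[0,2,-56],"yaw":0},{"delta_pos":[0,2,-62],"yaw":0},{"delta_pos":[0,2,-67],"yaw":0}]'; python3 -m handwheel '[{"delta_pos":[0,0,-3],"yaw":0},{"delta_pos":[0,0,-6],"yaw":0},{"delta_pos":[0,0,-8],"yaw":0},{"delta_pos":[0,0,-10],"yaw":0}]'; python3 -c "
from h import *
delta(-.023,0,.014)"
```

```text
time: 3.55
tool_pos: [0.5095, -0.0361, 0.0123]
ee_rot: [-1.571, -0.0, 1.334]
wrist_force: [-1.5, 1.3, -0.9]
width: 0.0005
time: 3.95
tool_pos: [0.5187, -0.0383, 0.0124]
ee_rot: [-1.571, -0.0, 1.334]
wrist_force: [-1.9, 0.4, -1.1]
width: 0.0003
d mm [ 0.5 -1.6 -4.6] yawturn 0.0 t 3.95 j [-27.6  -0.5] z 12.4 rot [-1.571 -0.     1.334] F [-1.9  0.4 -1.1] w 0.0
```

```bash
python3 -m handwheel '[{"delta_pos":[0,0,-1],"yaw":0},{"delta_pos":[0,0,-2],"yaw":0},{"delta_pos":[0,0,-3],"yaw":0},{"delta_pos":[0,0,-3],"yaw":0}]'; python3 -m handwheel '[{"delta_pos":[0,0,-1],"yaw":0},{"delta_pos":[0,0,-1.5],"yaw":0},{"delta_pos":[0,0,-1.5],"yaw":0}]'; python3 -c "
from h import *
delta(-.023,0,.014)"
```

```text
time: 4.35
tool_pos: [0.5217, -0.039, 0.0125]
ee_rot: [-1.571, -0.0, 1.334]
wrist_force: [-0.3, 0.9, -1.1]
width: 0.0
time: 4.65
tool_pos: [0.5218, -0.039, 0.0125]
ee_rot: [-1.568, -0.0, 1.334]
wrist_force: [-5.8, 0.9, 4.1]
width: 0.0004
d mm [ 0.5 -1.5 -1.4] yawturn 0.0 t 4.65 j [-24.4  -0.5] z 12.5 rot [-1.568 -0.     1.334] F [-5.8  0.9  4.1] w 0.0
```

```bash
python3 -m handwheel '[{"delta_pos":[0,0,-1],"yaw":0},{"delta_pos":[0,0,-1],"yaw":0}]'
python3 - <<'E'
from h import *
from bench import robot
delta(-.023,0,.014)
for n in("top","side"):
    cv2.imwrite(f"pics/{n}2.png",robot.snapshot(n)["image"][:,:,::-1])
cv2.imwrite("pics/tz2.png",cv2.resize(cv2.imread("pics/top2.png")[180:345,270:420],None,fx=3.6,fy=3.6,interpolation=2))
cv2.imwrite("pics/sz2.png",cv2.resize(cv2.imread("pics/side2.png")[230:335,250:410],None,fx=5,fy=5,interpolation=2))
E
```

```text
time: 4.85
tool_pos: [0.5219, -0.0391, 0.0125]
ee_rot: [-1.566, 0.0, 1.334]
wrist_force: [-7.1, 1.9, 4.9]
width: 0.0005
d mm [ 0.5 -1.5 -1.3] yawturn 0.0 t 4.85 j [-24.3  -0.5] z 12.5 rot [-1.566  0.     1.334] F [-7.1  1.9  4.9] w 0.0
```

View pics/sz2.png

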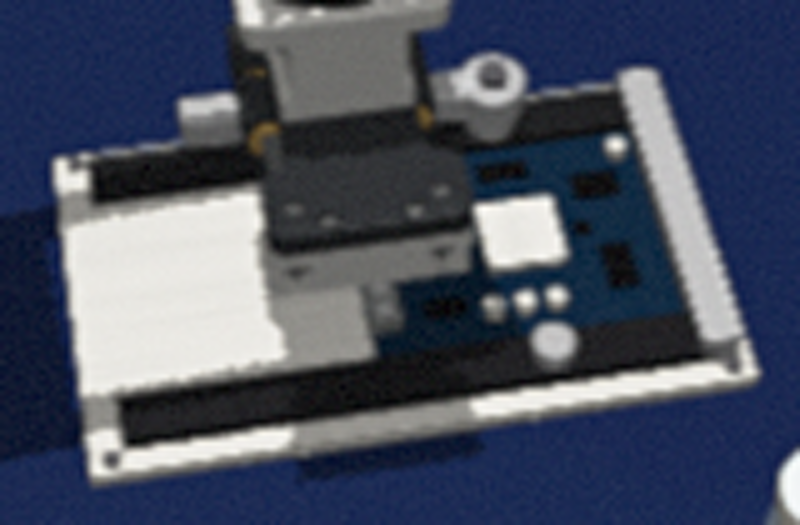

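View pics/tz2.png

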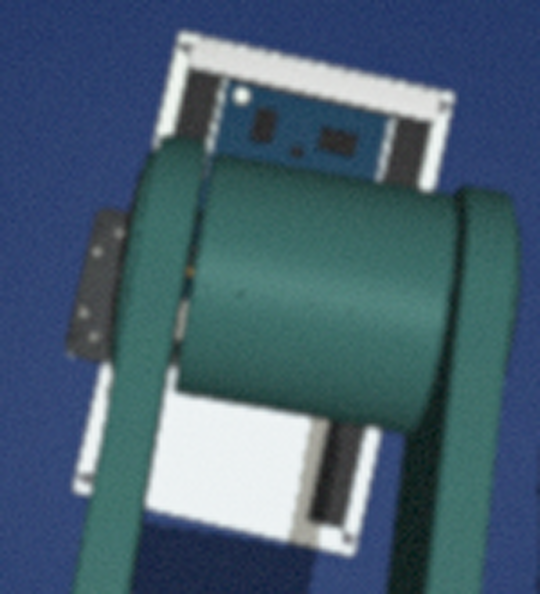

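The side view shows the board's far edge tight against the stop (crop (640–690, 140–310)). The force climbs without motion, so the board is home. I'll retreat and go round to the outside of the swing arm.

```bash
python3 -m handwheel '[{"delta_pos":[0,0,4],"yaw":0},{"delta_pos":[0,0,12],"yaw":0},{"delta_pos":[0,0,25],"yaw":0},{"delta_pos":[0,-15,28],"yaw":0},{"delta_pos":[0,-40,28],"yaw":0},{"delta_pos":[10,-70,28],"yaw":0},{"delta_pos":[35,-80,25],"yaw":0},{"delta_pos":[65,-80,24],"yaw":0},{"delta_pos":[90,-80,24],"yaw":0},{"delta_pos":[102,-80,24],"yaw":0},{"delta_pos":[102,-80,24],"yaw":0},{"delta_pos":[102,-80,24],"yaw":0}]'
python3 - <<'E'
from h import *
from bench import robot
delta(-.043,.102,.030)
for n in("top","side"):
    cv2.imwrite(f"pics/{n}3.png",robot.snapshot(n)["image"][:,:,::-1])
cv2.imwrite("pics/tz3.png",cv2.resize(cv2.imread("pics/top3.png")[180:345,270:420],None,fx=3.6,fy=3.6,interpolation=2))
cv2.imwrite("pics/sz3.png",cv2.resize(cv2.imread("pics/side3.png")[230:335,250:410],None,fx=5,fy=5,interpolation=2))
E
```

```text
time: 6.15
tool_pos: [0.5244, 0.0646, 0.0923]
ee_rot: [-1.571, 0.001, 1.334]
wrist_force: [-0.8, -0.8, 0.4]
width: 0.0005
d mm [ 1.1 62.3 -3.2] yawturn 0.0 t 6.15 j [-46.2 100.9] z 92.3 rot [-1.571e+00  1.000e-03  1.334e+00] F [-0.8 -0.8  0.4] w 0.0
```

View pics/sz3.png

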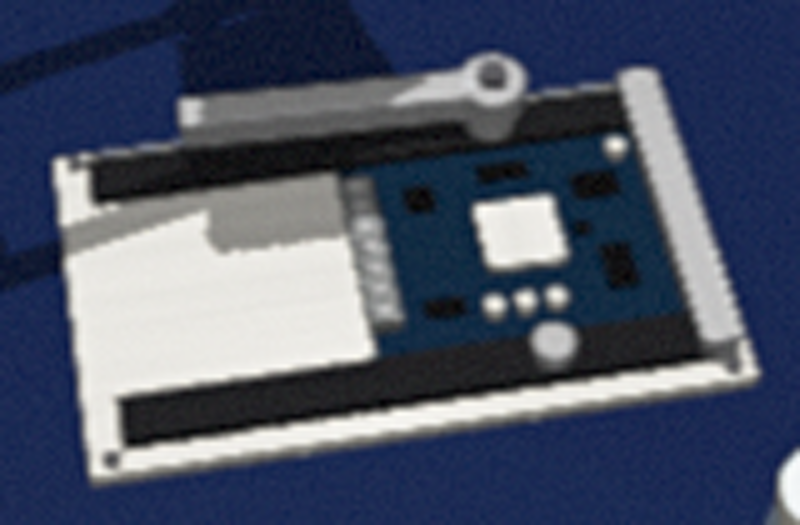

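The board is flush with the stop all along its edge, and the arm hasn't moved. I'll lower the finger outside it.

```bash
python3 -m handwheel '[{"delta_pos":[0,20,-2],"yaw":0},{"delta_pos":[0,42,-3],"yaw":0},{"delta_pos":[0,56,-3],"yaw":0},{"delta_pos":[0,62,-3],"yaw":0},{"delta_pos":[0,62,-3],"yaw":0},{"delta_pos":[0,62,-3],"yaw":0}]'
python3 - <<'E'
from h import *
p=np.load("jig.npy")
print([w2j(p,ray("side",sz(*x),.02)) for x in((340,180),(383,328))])
delta(-.043,.0785,.030)
o=None
# planned centres
for q in [1.6,1.4,1.2,1.0,.8,.6,.4,.3,.2,.15,.1,.05,0]:
    u=np.array([-np.sin(q),-np.cos(q)]);n=np.array([-np.cos(q),np.sin(q)])
    print(q,((np.array([.05,.057])+.085*u+.007*n+[-.008,.0125])*1000).round(1))
E
```

```text
time: 6.85
tool_pos: [0.5281, 0.0643, 0.0312]
ee_rot: [-1.572, -0.0, 1.334]
wrist_force: [0.1, -0.5, 0.5]
width: 0.0004
[array([-0.01594135,  0.03473211]), array([-0.01175698, -0.03759202])]
d mm [-23.    1.2   0.4] yawturn -0.0 t 6.85 j [-42.6 101.5] z 31.2 rot [-1.572 -0.     1.334] F [ 0.1 -0.5  0.5] w 0.0
1.6 [-42.8  79. ]
1.4 [-43.  62.]
1.2 [-39.8  45.2]
1.0 [-33.3  29.5]
0.8 [-23.9  15.3]
0.6 [-11.8   3.3]
0.4 [ 2.5 -6.1]
0.3 [10.2 -9.6]
0.2 [ 18.3 -12.4]
0.15 [ 22.4 -13.5]
0.1 [ 26.5 -14.4]
0.05 [ 30.8 -15. ]
0 [ 35.  -15.5]
```

```bash
python3 -m handwheel '[{"delta_pos":[-6,0,0],"yaw":0},{"delta_pos":[-12,0,0],"yaw":0},{"delta_pos":[-18,0,0],"yaw":0},{"delta_pos":[-23,0,0],"yaw":0},{"delta_pos":[-31,0,0],"yaw":0},{"delta_pos":[-39.5,0,0.4],"yaw":0},{"delta_pos":[-48,0,-1],"yaw":0},{"delta_pos":[-56,0,-2.8],"yaw":0},{"delta_pos":[-64,0,-6],"yaw":0},{"delta_pos":[-72,0,-9.3],"yaw":0},{"delta_pos":[-79,0,-14],"yaw":0},{"delta_pos":[-86,0,-18.7],"yaw":0}]';python3 -m handwheel '[{"delta_pos":[-6,0,-6],"yaw":0},{"delta_pos":[-12,0,-12],"yaw":0},{"delta_pos":[-17,0,-19],"yaw":0},{"delta_pos":[-21.4,0,-26.4],"yaw":0},{"delta_pos":[-21.4,0,-26.4],"yaw":0}]'
python3 - <<'E'
from h import *
from bench import robot
delta(.0183,-.0124,.030)
for n in("top","side"):
    cv2.imwrite(f"pics/{n}4.png",robot.snapshot(n)["image"][:,:,::-1])
cv2.imwrite("pics/tz4.png",cv2.resize(cv2.imread("pics/top4.png")[180:345,270:420],None,fx=3.6,fy=3.6,interpolation=2))
cv2.imwrite("pics/sz4.png",cv2.resize(cv2.imread("pics/side4.png")[230:335,250:410],None,fx=5,fy=5,interpolation=2))
E
```

```text
time: 8.05
tool_pos: [0.5256, -0.0242, 0.0303]
ee_rot: [-1.57, -0.0, 1.334]
wrist_force: [-0.7, 1.0, 1.2]
width: 0.0006
time: 8.55
tool_pos: [0.5472, -0.0515, 0.0305]
ee_rot: [-1.572, 0.0, 1.333]
wrist_force: [-0.3, -0.6, -1.1]
width: 0.0007
d mm [ -5.7   0.5 -15.1] yawturn -0.001 t 8.55 j [ 3.2 -6.6] z 30.5 rot [-1.572  0.     1.333] F [-0.3 -0.6 -1.1] w 0.001
```

View pics/sz4.png

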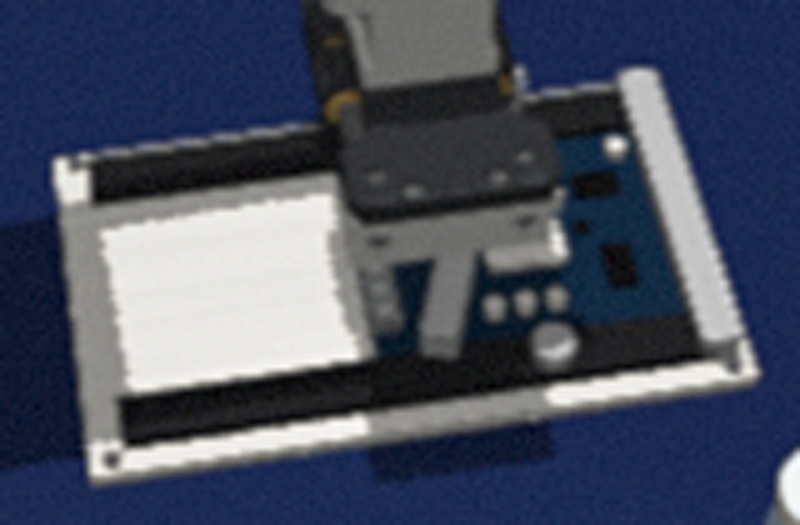

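The arm is swinging as planned: in the side crop its tip is at about (440,345), roughly q=0.4, and the board is still at the stop. I'll go on slowly to about q=0.05.

```bash
python3 -m handwheel '[{"delta_pos":[-1.5,0,-4],"yaw":0},{"delta_pos":[-3.5,0,-8],"yaw":0},{"delta_pos":[-5,0,-12],"yaw":0},{"delta_pos":[-6,0,-15],"yaw":0},{"delta_pos":[-7,0,-18],"yaw":0},{"delta_pos":[-8,0,-21],"yaw":0},{"delta_pos":[-8,0,-24],"yaw":0},{"delta_pos":[-8.5,0,-26],"yaw":0},{"delta_pos":[-8.5,0,-27],"yaw":0},{"delta_pos":[-8.5,0,-27],"yaw":0}]'
python3 - <<'E'
from h import *
from bench import robot
delta(.035,-.0155,.030)
for n in("top","side"):
    cv2.imwrite(f"pics/{n}5.png",robot.snapshot(n)["image"][:,:,::-1])
cv2.imwrite("pics/sz5.png",cv2.resize(cv2.imread("pics/side5.png")[230:335,250:410],None,fx=5,fy=5,interpolation=2))
E
```

```text
time: 9.65
tool_pos: [0.5706, -0.0652, 0.0305]
ee_rot: [-1.571, 0.0, 1.334]
wrist_force: [-0.3, -0.2, 0.7]
width: 0.0006
d mm [-1.   0.5 -5.8] yawturn -0.0 t 9.65 j [ 29.2 -14.5] z 30.5 rot [-1.571  0.     1.334] F [-0.3 -0.2  0.7] w 0.001
```

View pics/sz5.png

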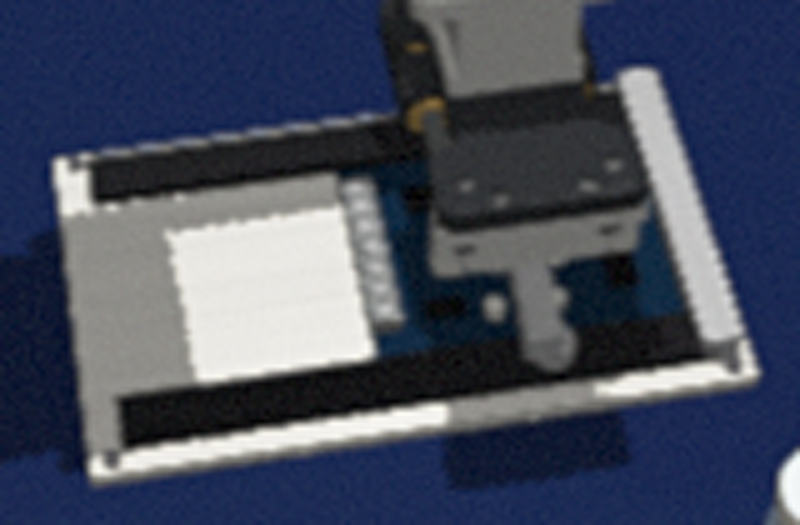

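```bash
cat >> h.py <<'E'
def armpts(q,z=.042):
    u=np.array([-np.sin(q),-np.cos(q)]);n=np.array([-np.cos(q),np.sin(q)]);c=np.array([.05,.057])
    return [[*(c+r*u+s*.007*n),z] for r,s in((.07,1),(.124,1),(.124,-1),(.07,-1))]
def over(n,img,x0,y0,w,h,k,qs,out):
    p=np.load("jig.npy");a=cv2.resize(img[y0:y0+h,x0:x0+w],None,fx=k,fy=k,interpolation=2)
    for q,col in qs:
        uv=proj(n,j2w(p,armpts(q)));uv=((uv+.5-[x0,y0])*k).astype(int)
        cv2.polylines(a,[uv.reshape(-1,1,2)],False,col,1)
    cv2.imwrite(out,a)
E
python3 - <<'E'
from h import *
im=cv2.imread("pics/side5.png");a=np.hstack([cv2.resize(im[275:310,340:375],None,fx=11,fy=11,interpolation=2)])
over("side",im,340,270,40,40,11,[],"pics/a.png");over("side",im,340,270,40,40,11,[(0,(0,255,0)),(.1,(0,0,255))],"pics/b.png")
cv2.imwrite("pics/ab.png",np.hstack([cv2.imread("pics/a.png")[:,:400],cv2.imread("pics/b.png")[:,:400]]))
E
```

```text
(no output)
```

View pics/ab.png

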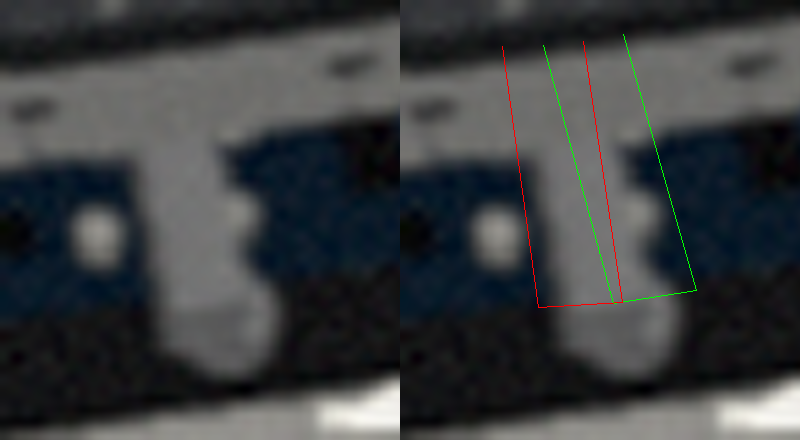

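The overlay puts the arm at about q=0.07, which matches the finger geometry (29.2 mm predicts 0.069). The remaining advance is about 5.8 mm.

```bash
python3 -m handwheel '[{"delta_pos":[-0.5,0,-1.5],"yaw":0},{"delta_pos":[-1,0,-3],"yaw":0},{"delta_pos":[-1,0,-4],"yaw":0},{"delta_pos":[-1,0,-5],"yaw":0},{"delta_pos":[-1,0,-5.5],"yaw":0},{"delta_pos":[-1,0,-5.5],"yaw":0},{"delta_pos":[-1,0,-5.5],"yaw":0}]'
python3 - <<'E'
from h import *
from bench import robot
delta(.035,-.0155,.030)
im=np.ascontiguousarray(robot.snapshot("side")["image"][:,:,::-1]);cv2.imwrite("pics/side6.png",im)
over("side",im,340,270,40,40,11,[],"pics/a.png");over("side",im,340,270,40,40,11,[(0,(0,255,0))],"pics/b.png")
cv2.imwrite("pics/ab2.png",np.hstack([cv2.imread("pics/a.png")[:,:400],cv2.imread("pics/b.png")[:,:400]]))
E
```

```text
time: 10.45
tool_pos: [0.5756, -0.0675, 0.0305]
ee_rot: [-1.571, 0.0, 1.334]
wrist_force: [-1.1, -0.2, 1.5]
width: 0.0008
d mm [-0.   0.5 -0.5] yawturn -0.0 t 10.45 j [ 34.5 -15.5] z 30.5 rot [-1.571  0.     1.334] F [-1.1 -0.2  1.5] w 0.001
```

View pics/ab2.png

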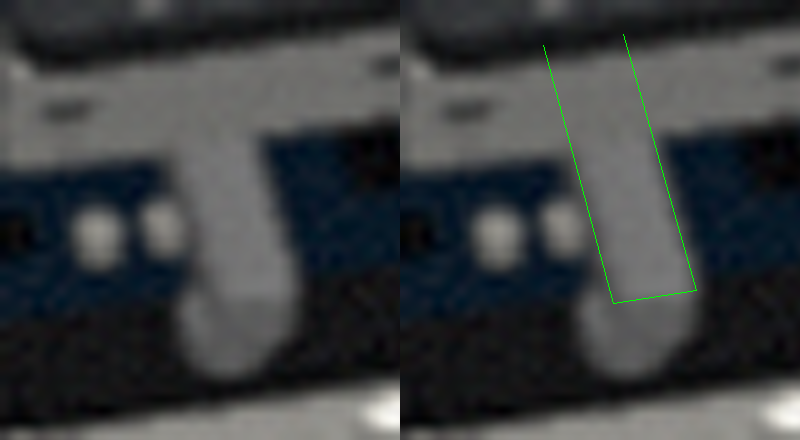

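The arm lies on the q=0 outline, its end at about (655,297) with the post under it. I'll back off and check with a clear view.

```bash
python3 -m handwheel '[{"delta_pos":[0,0,3],"yaw":0},{"delta_pos":[0,0,10],"yaw":0},{"delta_pos":[0,0,20],"yaw":0},{"delta_pos":[0,-15,20],"yaw":0},{"delta_pos":[0,-40,20],"yaw":0},{"delta_pos":[0,-80,25],"yaw":0},{"delta_pos":[30,-115,40],"yaw":0},{"delta_pos":[70,-130,60],"yaw":0},{"delta_pos":[110,-130,80],"yaw":0},{"delta_pos":[150,-130,100],"yaw":0},{"delta_pos":[190,-130,120],"yaw":0},{"delta_pos":[230,-130,140],"yaw":0}]';python3 -m handwheel '[{"delta_pos":[30,0,30],"yaw":0},{"delta_pos":[70,0,60],"yaw":0},{"delta_pos":[70,0,60],"yaw":0},{"delta_pos":[70,0,60],"yaw":0}]'
python3 - <<'E'
from h import *
from bench import robot
for n in("top","side"):
    im=np.ascontiguousarray(robot.snapshot(n)["image"][:,:,::-1]);cv2.imwrite(f"pics/{n}7.png",im)
im=cv2.imread("pics/top7.png")
over("top",im,310,185,95,90,4.2,[],"pics/a.png");over("top",im,310,185,95,90,4.2,[(0,(0,200,0))],"pics/b.png")
cv2.imwrite("pics/ab3.png",np.hstack([cv2.imread("pics/a.png"),cv2.imread("pics/b.png")]))
im=cv2.imread("pics/side7.png")
over("side",im,250,230,160,105,5,[(0,(0,200,0))],"pics/sz7.png")
E
```

```text
time: 11.7
tool_pos: [0.4929, 0.1908, 0.1623]
ee_rot: [-1.573, -0.001, 1.334]
wrist_force: [-0.2, -0.3, -0.4]
width: 0.0004
time: 12.1
tool_pos: [0.4511, 0.2721, 0.1617]
ee_rot: [-1.573, -0.001, 1.337]
wrist_force: [-0.1, -0.6, 0.9]
width: 0.0004
```

View pics/ab3.png

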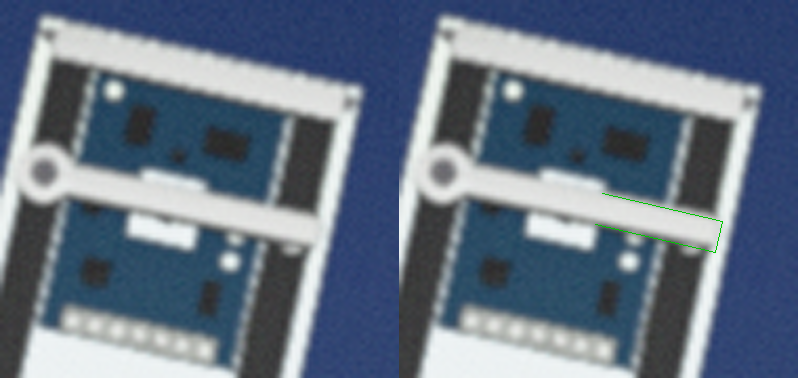

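View pics/sz7.png

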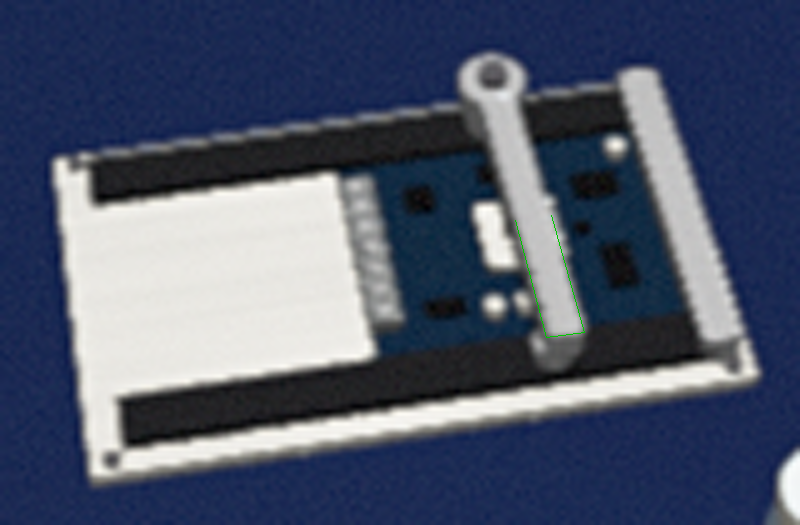

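View pics/top7.png

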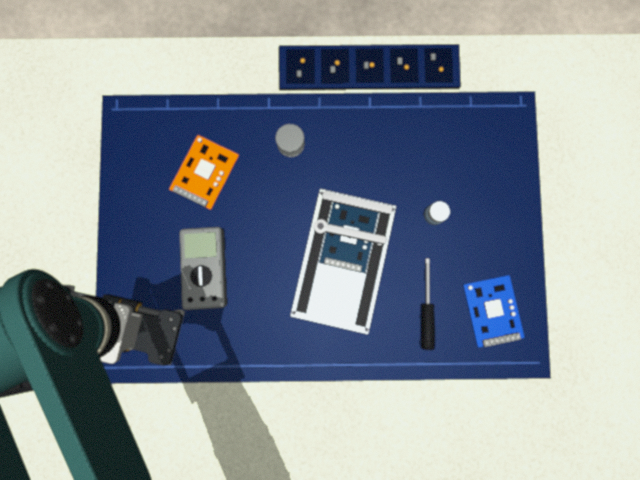

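Run:
```python
from h import *
from scipy.ndimage import map_coordinates
p=np.load("jig.npy")
for n in("top","side"):
    g=cv2.cvtColor(cv2.imread(f"pics/{n}7.png"),cv2.COLOR_BGR2GRAY).astype(float)
    r=[]
    for y in np.arange(-.060,.04,.004):   # section across arm top, jig x 25..75
        xs=np.arange(.03,.07,.0005);uv=proj(n,j2w(p,np.c_[xs,0*xs+y,0*xs+.042]))
        v=map_coordinates(g,[uv[:,1],uv[:,0]],order=1);d=np.gradient(v)
        lo=xs[:40][np.argmax(d[:40])];hi=xs[40:][np.argmin(d[40:])];r.append((y,lo,hi))
    r=np.array(r);ok=abs(r[:,2]-r[:,1]-.014)<.003
    c=np.polyfit(r[ok,0],(r[ok,1]+r[ok,2])/2,1);print(n,ok.sum(),"q",np.arctan(c[0]).round(3),"x at pivot,post",np.polyval(c,[.057,-.057]).round(4))
print([w2j(p,ray("top",(310+(u)/4.2,185+v/4.2),.02)).round(4) for u,v in((60,330),(213,362))])
```

```text
top 15 q -0.018 x at pivot,post [0.0501 0.0522]
side 19 q -0.018 x at pivot,post [0.0488 0.0509]
[array([-0.0149,  0.0338]), array([-0.0135, -0.0359])]
```

The arm measures q ≈ -0.018 rad in both views, about 2 mm at the post, so its tip is well over the 16 mm pin. The board edge reads home, at x = -14 to -15 mm against a nominal -15. I'm handing in.

```bash
python3 -c "
from bench import robot
print(robot.close_job())"
```

```text
the job is handed in; nothing more can be done
None
```

The job is done and handed in at about 12 s of the 48 s allowed. With the gripper closed as a single finger, I first pushed the board by its terminal block, then swung the arm across it, and backed the robot well clear.

- **Board:** fully home. At the stop the push force rose to about 7 N with no further movement. Both cameras show its far edge against the steel stop. The near edge measured x = -14 to -15 mm in the top view (-12 to -16 mm in the side view), against a nominal -15 mm.
- **Swing arm:** lies across the board with its tip over the rest post. Both views give about -0.018 rad, roughly 1° past straight, which puts it 1–2 mm off centre at the 16 mm post. I left that small overshoot rather than push the arm back.
- **Bystanders:** the final top view shows the meter, jar, spool and screwdriver where they started, judged by eye.
- **Upward force:** while the board was held against the stop, the wrist read about 5 N upward. I saw no sign that the board lifted or tipped.

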